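Key a drive shaft into its pulley hub and hold it home

ROBOT

A 6-joint arm with a two-finger parallel gripper is mounted at the origin on a cart in front of the work surface, level with it; the furniture and walls round the work are solid. World frame = base frame: x ahead of the robot, y to its left, z up, the work surface at z = 0. Lengths are in m, angles in rad, forces in N, time in s.
With the tool pointing down it reaches from about 0.25 to 0.775 m from the base axis. Payload 8.9 kg.
Tool frame: the origin (TCP) lies between the finger pads, 19 mm behind the fingertips; this is the grasp point; z points along the fingers, y is the line along which they close (so a half turn about z gives the same grasp; the last joint's range is limited). The gripper opens to 85 mm and grips with 20 to 120 N. Pads are 22 mm wide; open, the fingers measure 114 mm over their backs; the gripper's body (76 mm by 85 mm) begins 54 mm behind the grasp point. The pads swing forward as they close: fully open they stand 13 mm farther back than shut.
Start: joints at [1.035, 0.291, -0.153, 1.127, 0, 1.431], TCP at [0.203, 0.484, 0.25] pointing down, gripper open.
Joint ranges: [-2.52, 2.52], [-0.91, 1.74], [-1.3, 1.37], [-1.96, 2.02], [-1.52, 1.47], [-3.14, 3.14]. Speed limits (rad/s): [2.22, 2.22, 2.79, 3.14, 3.14, 3.14].

INTERFACE

Orientations are given as a unit quaternion [w, x, y, z].
In Python, from plant import arm, snapshot gives the robot as it stands.
- The arm moves only by the shell command python3 -m pendant 'ROWS'. ROWS is JSON, a list that holds one entry, the list of rows, each a list of 7 numbers: the turn, a rotation vector about the world's x, y, z each as a share of 4 degrees, from -1 to 1, then the shift along the world's x, y, z each as a share of 3 cm, from -1 to 1, then the opening, from -1 (shut) to 1 (fully open). A call has 1 to 12 rows; each row shifts and turns the commanded pose from where the row before left it; what a row does not reach is not made up. A row lasts 1/8 s, in which the tool goes at most 62.5 mm and 10.7 degrees, less where a joint would pass 70% of its speed; a pose out of reach is approached as far as the arm can. A call with a number of a shift or a turn outside -1 to 1 is refused whole. A call with a gripper value outside its range is refused whole. The fingers move at their own pace and stop on an object; the grip force is fixed at half the most. Time passes only in rows, so rows that do not move let the fingers close. It gives the time, the measured TCP pose, the force, the opening and the grip force at its end, in the units of the state.
- arm.observe(): the state, without advancing time (a new reading comes with each control period).
- snapshot(name): name is "side" or "top" or "wrist"; returns a dict with "image" (384x512x3 uint8, red, green, blue), "mtx" (3x3 intrinsics, pixels), "extrinsics" (4x4, takes a point from camera to world coordinates). Camera axes: x right, y down, z forward; pixel columns grow to the right and rows downward; lengths in m; the calibration is good to about 2 mm. The wrist camera is an equidistant fisheye: a pixel r from the principal point sees the ray r / f radians off the axis. A picture is of the moment at which its call begins. There is no depth.
- arm.sign_off(): hands the job in; it is judged then, once.
The state is a dict: "time_s": time; "qpos": joint angles; "dq": joint speeds; "joint_torque": joint torques, N m; "position": TCP position; "tool_rot": TCP orientation; "ft_force": force on the tool from outside, world axes, zero at the start; "torque": the same for the moment, N m; "opening": opening from 0.0 (shut) to 1.0 (fully open); "finger_force": force on a finger pad.
Only numpy, scipy, OpenCV 4.12 (cv2) and the standard library are available. Lean on these libraries where they do the work, as an engineer would, in place of code of your own. Each camera call takes 0.05 s, during which the arm holds its last target. There are 200 camera calls.

TASK

Take the drive shaft with the brass key (red mark on its top) from the wooden stand, leaving the plain shaft in its hole, and push its nose into the hub of the pulley, turning it until the key slips into the keyway. Keep pushing against the spring in the bore until the collar is fully home on the hub, and finish there, still gripping the shaft and holding it down so that the retaining clip could be fitted; let go and the spring lifts it. Leave everything else where it is.

Things in the scene. Friction and masses are not known exactly. Their poses are not given: they have to be found in the camera images.
- keyed_shaft: steel drive shaft, 0.14 to 0.24 kg, upright in one hole of the stand. Origin on its axis at the lower tip of the nose, z up, key on the -x side. Round nose 16 mm in diameter from z 0 to 45 mm (tip chamfered over 4 mm), dark collar 36 mm in diameter z 45 to 51, hexagonal head z 51 to 95. Red marks on the head's top (centre to -x) and on the collar show the key's side
- key_foot (a point): lower end of the brass key on the keyed shaft, 15 mm above the tip, 12 mm from the axis on the -x side. The key is 6 mm wide, runs from there up to the collar and reaches 12.2 mm from the axis. At the start it hangs hidden in the stand's hole; the shaft's yaw then differs from the pulley's by 1.2 rad at most
- collar_seat (a point): point on the keyed shaft's axis in the underside of its collar, 45 mm above the tip; meets hub_top when the shaft is home
- hex_grip (a point): point on the keyed shaft's axis in the hexagonal head, 75 mm above the tip, 24 mm above the collar's top, 20 mm below the head's top: a good place for the TCP. The head is 19 mm across flats; flats face the shaft's x axis and every 60 degrees from it
- plain_shaft: spare shaft of the same size standing in the other hole of the stand, without key and without red marks; stays there. Origin at the tip of its nose
- stand: fixed plywood block 64 x 160 x 60 mm (x, y, z), origin at the centre of its underside, with two upright through holes 28 mm in diameter at y -45 and +45 mm; the two shafts stand in them, either way round, collars on the block's top (heads reach z 110 mm). Lift a shaft more than 50 mm to clear it
- pulley: aluminium V-belt pulley 90 mm in diameter (rim top at z 60 mm) on a grey 120 x 120 x 12 mm base, all fixed; origin at the centre of the underside, z up. Hub 44 mm in diameter, top at z 75 mm. Red marks on hub and rim point at the keyway, on the -x side
- hub_top (a point): centre of the bore's mouth in the hub's top face. Bore 18.5 mm in diameter, keyway 9 mm wide, its bottom 14.5 mm from the axis, open at the top, full depth. The key enters when shaft and pulley have the same yaw (about 0.15 rad either way); else it rests on the hub's top with the nose 15 mm in the bore, collar 30 mm above the hub
- ejector (a joint): brass spring plunger 14 mm in diameter down in the bore, value in m: 0 = up (its tip 35 mm below hub_top), grows as it is pushed down; 0.010 when the shaft is home. The spring pushes up with 4 N at 0 and 8 N at 0.010, more than the shaft weighs
- ejector_tip (a point): centre of the plunger's top face
- bolt: pale hex bolt 37 mm tall standing on its 22 mm head; bystander, origin at the centre of its underside
- masking_tape: roll of masking tape 100 mm in diameter, 24 mm high; bystander, origin at the centre of its underside
- hex_keys: red and grey hex key set 24 x 72 x 19 mm; bystander, origin at the centre of its underside

How it is judged:
By the outcome, as a careful person would: the job done as asked, in the order asked, and still so for the second after the job is handed in, while the arm keeps its last pose, push and grip.
It also fails if it takes over 38 s, if anything falls off the work surface, if the arm or the gripper's body presses on something with over 40 N, if the wrist force passes 120 N, or if a joint passes its speed limit or range.

## Working session

There is one attempt and no reset: what is moved stays moved. The work goes in short steps, Python scripts to look and compute and a shell command to move; the robot and the scene stay as the last step left them, time stands still between calls to the robot, and variables do not carry over. Pictures are saved under pics/ and viewed, at most 10 in all, crops included, and the job is handed in when it is done.

```bash
mkdir -p pics; ls
python3 - <<'E'
from plant import arm,snapshot
import cv2,numpy as np
for n in("top","side"):
    s=snapshot(n);cv2.imwrite(f"pics/{n}0.png",s["image"][:,:,::-1]);print(n,s["mtx"].tolist(),np.round(s["extrinsics"],4).tolist())
o=arm.observe();print(o["time_s"],o["position"],o["tool_rot"],o["ft_force"],o["opening"])
E
```

```text
pics
top [[425.4838978308609, 0.0, 256.0481240228453], [0.0, 425.4838978308609, 197.17386553205114], [0.0, 0.0, 1.0]] [[-0.0082, -0.9957, 0.0922, 0.4776], [-0.9999, 0.0077, -0.0067, 0.196], [0.006, -0.0922, -0.9957, 0.9126], [0.0, 0.0, 0.0, 1.0]]
side [[390.3697780410448, 0.0, 255.5421582324576], [0.0, 390.3697780410448, 189.2192175792465], [0.0, 0.0, 1.0]] [[0.9913, -0.0639, 0.1149, 0.4512], [-0.1312, -0.4294, 0.8935, -0.5493], [-0.0078, -0.9008, -0.4341, 0.4451], [0.0, 0.0, 0.0, 1.0]]
0.1 [0.20271009 0.48388539 0.24949258] [-1.87659482e-04  1.97114291e-01  9.80380345e-01 -5.48011214e-04] [-0.34983524  0.55804178 -0.88682636] 1.0010812224344063
```

View pics/top0.png

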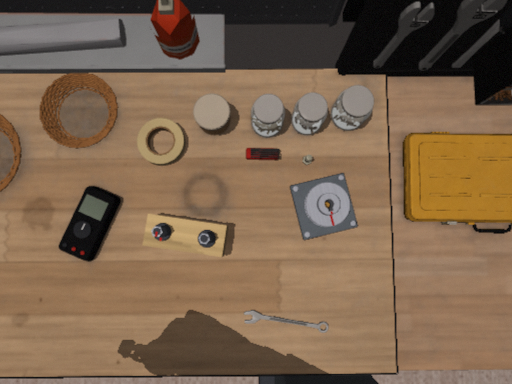

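View pics/side0.png

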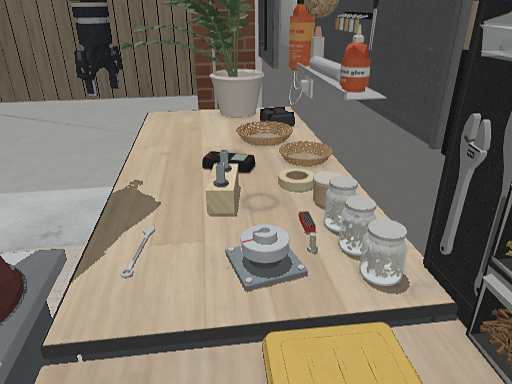

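The top view shows the stand at about (186,235). The shaft heads are at about (162,232), which has red on it, and (206,238). The pulley hub is near (329,205), with its red mark pointing down in the image. Next I'll enlarge these areas.

Run:
```python
import cv2,numpy as np
t=cv2.imread("pics/top0.png")
a=cv2.resize(t[205:265,140:240],None,fx=8,fy=8,interpolation=cv2.INTER_CUBIC)[:290]
a=cv2.resize(t[212:256,140:230],(800,392),interpolation=cv2.INTER_CUBIC)
cv2.imwrite("pics/c1.png",a)
cv2.imwrite("pics/c2.png",cv2.resize(t[165:245,280:365],(595,560),interpolation=cv2.INTER_CUBIC))
```

```text
(no output)
```

View pics/c1.png

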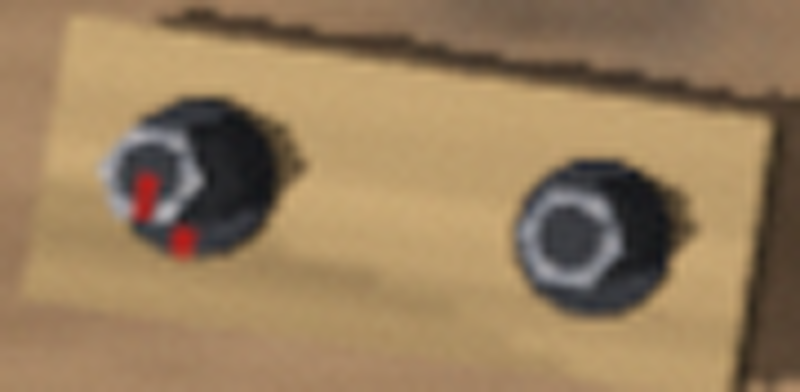

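View pics/c2.png

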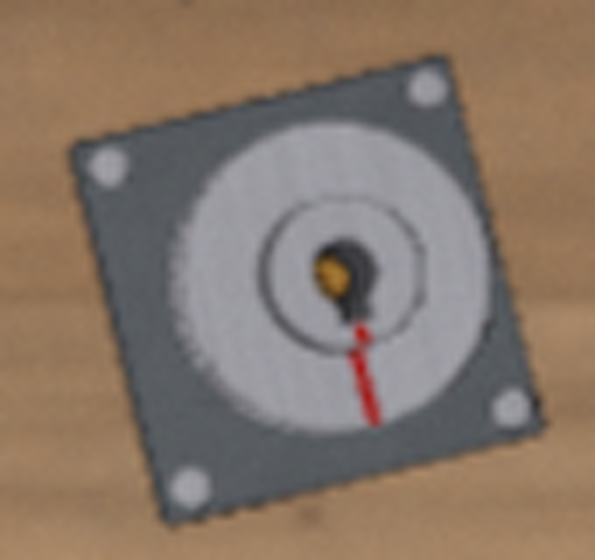

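In the first crop the keyed head is centred at (153,170) and its collar at (197,177), with the mark pointing down and slightly left on the head. The plain shaft is on the right. In the second crop the hub centre is about (342,275), the rim centre about (332,277), the red mark ends at (376,424), and the base corners are visible.

```bash
cat > h.py <<'E'
import numpy as np
from scipy.spatial.transform import Rotation as R
def ray(s,u,v,z):
    K=np.array(s["mtx"]);T=np.array(s["extrinsics"])
    d=T[:3,:3]@np.linalg.solve(K,[u,v,1]);return T[:3,3]+d*(z-T[2,3])/d[2]
def fray(s,u,v,z):
    K=np.array(s["mtx"]);T=np.array(s["extrinsics"])
    a=np.array([(u-K[0,2])/K[0,0],(v-K[1,2])/K[1,1]]);r=np.hypot(*a)
    d=T[:3,:3]@np.r_[a/r*np.sin(r),np.cos(r)];return T[:3,3]+d*(z-T[2,3])/d[2]
def yaw(q): # direction of tool y in world
    M=R.from_quat(np.roll(q,-1)).as_matrix();return np.degrees(np.arctan2(M[1,1],M[0,1])),M[:,2]
E
python3 - <<'E'
from plant import arm,snapshot
from h import *
s=snapshot("top")
c1=lambda u,v,z:ray(s,140+(u+.5)/8.889-.5,212+(v+.5)/8.909-.5,z)
c2=lambda u,v,z:ray(s,280+(u+.5)/7-.5,165+(v+.5)/7-.5,z)
an=lambda a,b:np.degrees(np.arctan2(*(b-a)[1::-1]))
h=c1(153,170,.110);c=c1(197,177,.066);print("head",h,"collar",c)
print("yaw-ish(key dir): collar mark",an(c,c1(183,245,.066)),"head mark",an(h,c1(143,218,.110)))
print("plain",c1(570,237,.11),c1(593,238,.066))
print("stand edges", an(c1(72,15,.06),c1(775,115,.06)),an(c1(72,15,.06),c1(22,297,.06)))
hub=c2(342,275,.075);rim=c2(332,277,.060);print("hub",hub,"rim",rim)
B=[c2(*p,.012) for p in((447,55),(73,148),(167,525),(545,430))]
print("base",np.mean(B,0),[an(B[i],B[(i+1)%4])%90 for i in range(4)],np.linalg.norm(B[0]-B[1]))
print("mark",an(hub,c2(376,424,.06)),an(c2(353,350,.06),c2(376,424,.06)))
o=arm.observe();print(o["position"],yaw(o["tool_rot"]))
E
```

```text
head [0.49017524 0.37759357 0.11      ] collar [0.48923461 0.37773482 0.066     ]
yaw-ish(key dir): collar mark 168.97416047354602 head mark 168.8999452023657
plain [0.47538775 0.28951184 0.11      ] [0.47500486 0.28951816 0.066     ]
stand edges -98.52345224626647 170.78237790632605
hub [0.5407339  0.04745995 0.075     ] rim [0.54131131 0.04768912 0.06      ]
base [0.54150909 0.04668574 0.012     ] [np.float64(13.590159727577358), np.float64(13.048308805088567), np.float64(13.522899592051715), np.float64(13.036204240716074)] 0.11813921639977719
mark -164.73750406778615 -164.037776500966
[0.20271399 0.48396052 0.24959306] (np.float64(67.26776008347797), array([-4.75563438e-04, -8.21584316e-04, -9.99999549e-01]))
```

```bash
python3 -m pendant '[[[0,0,-0.76,0.957,-0.354,-0.16,1],[0,0,-0.76,0.957,-0.354,-0.16,1],[0,0,-0.76,0.957,-0.354,-0.16,1],[0,0,-0.76,0.957,-0.354,-0.16,1],[0,0,-0.76,0.957,-0.354,-0.16,1],[0,0,-0.76,0.957,-0.354,-0.16,1],[0,0,0,0.957,-0.354,-0.16,1],[0,0,0,0.957,-0.354,-0.16,1],[0,0,0,0.957,-0.354,-0.16,1],[0,0,0,0.957,-0.354,-0.16,1],[0,0,0,0,0,0,1],[0,0,0,0,0,0,1]]]'
python3 - <<'E'
from plant import arm,snapshot
from h import *
import cv2
s=snapshot("wrist");cv2.imwrite("pics/w1.png",s["image"][:,:,::-1])
o=arm.observe();print(o["time_s"],o["position"],yaw(o["tool_rot"]),s["mtx"],s["extrinsics"])
E
```

```text
time_s: 1.65
position: [0.4894, 0.378, 0.2017]
tool_rot: [-0.0, 0.35, 0.937, -0.0]
ft_force: [-0.0, 0.8, -0.2]
opening: 1.0
finger_force: 0.0
1.7 [0.4892258  0.37826803 0.20198142] (np.float64(49.05152856362813), array([-5.79724477e-04, -5.13156269e-05, -9.99999831e-01])) [[297.31863964   0.         253.22126596]
 [  0.         297.31863964 196.85692329]
 [  0.           0.           1.        ]] [[ 0.65576906  0.71650675  0.23787605  0.42795335]
 [ 0.75495942 -0.62161776 -0.20887229  0.43204152]
 [-0.00179042  0.31655875 -0.94857121  0.32420849]
 [ 0.          0.          0.          1.        ]]
```

View pics/w1.png

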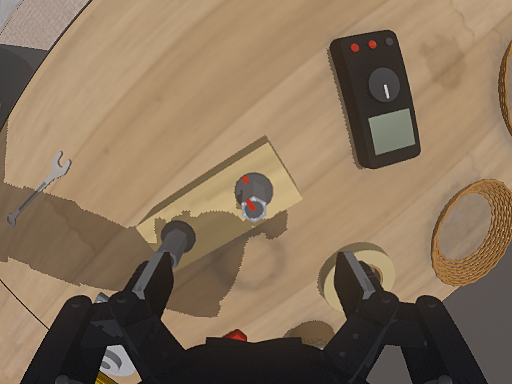

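The wrist view shows the keyed shaft between the fingers, with its head top at about (255,209) and its collar at about (254,190), and both red marks visible. The plain shaft is left of it, near (178,240).

Run:
```python
from plant import snapshot
from h import *
import cv2
s=snapshot("wrist");print(fray(s,255,209,.11),fray(s,254,190,.066))
a=cv2.resize(s["image"][165:230,220:290,::-1],None,fx=8,fy=8,interpolation=cv2.INTER_CUBIC);cv2.imwrite("pics/w1c.png",a)
```

```text
[0.48992267 0.37963635 0.11      ] [0.48811811 0.38023843 0.066     ]
```

View pics/w1c.png

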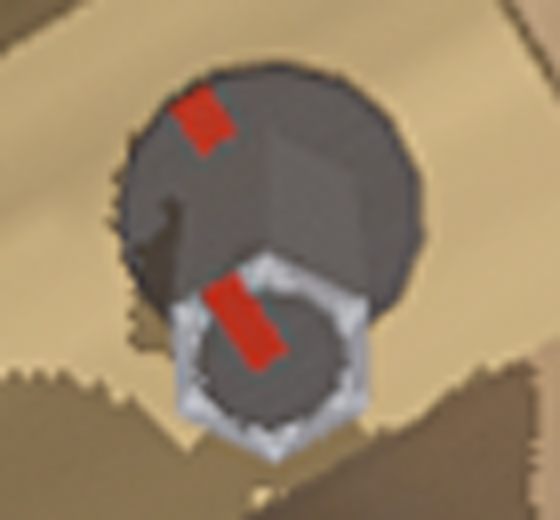

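In this crop the head centre is (272,357), the head mark's outer end is (222,288), the collar centre is about (271,212), and the collar mark is (203,121).

Run:
```python
from plant import snapshot
from h import *
s=snapshot("wrist")
f=lambda u,v,z:fray(s,220+(u+.5)/8-.5,165+(v+.5)/8-.5,z)
an=lambda a,b:np.degrees(np.arctan2(*(b-a)[1::-1]))
h=f(272,357,.11);c=f(271,212,.066);print(h,c,an(h,f(222,288,.11)),an(c,f(203,121,.066)),an(f(270,357,.11),f(222,288,.11)))
for a,b in(((175,310),(182,410)),((370,300),(365,405))):print("flat edge",an(f(*a,.11),f(*b,.11))%60)
```

```text
[0.48934887 0.37880983 0.11      ] [0.48858817 0.37931341 0.066     ] 173.21030427438225 174.57445141910705 172.12151769378167
flat edge 22.068437211619738
flat edge 17.329677523672224
```

```bash
python3 -m pendant '[[[0,0,0,0,0,-0.75,1],[0,0,0,0,0,-0.75,1],[0,0,0,0,0,-0.75,1],[0,0,0,0,0,-0.75,1],[0,0,0,0,0,-0.74,1],[0,0,0,0,0,0,1],[0,0,0,0,0,0,1]]]'
python3 -m pendant '[[[0,0,0,0,0,0,-1],[0,0,0,0,0,0,-1],[0,0,0,0,0,0,-1],[0,0,0,0,0,0,-1],[0,0,0,0,0,0,-1],[0,0,0,0,0,0,-1],[0,0,0,0,0,0,-1],[0,0,0,0,0,0,-1],[0,0,0,0,0,0,-1],[0,0,0,0,0,0,-1]]]'
```

```text
time_s: 2.68
position: [0.4901, 0.3785, 0.0908]
tool_rot: [0.0, 0.35, 0.937, 0.0]
ft_force: [-0.0, 0.4, 0.3]
opening: 1.0
finger_force: 0.0
time_s: 3.92
position: [0.4901, 0.3781, 0.0901]
tool_rot: [0.0, 0.35, 0.937, 0.0]
ft_force: [-0.5, -1.1, 4.9]
opening: 0.213
finger_force: 58.8
```

```bash
python3 -m pendant '[[[0,0,0,0,0,0.5,-1],[0,0,0,0,0,0.8,-1],[0,0,0,0,0,0.8,-1],[0,0,0,0,0,0.8,-1],[0,0,0,0,0,0.77,-1],[0,0,0,0,0,0,-1]]]'
python3 -m pendant '[[[0,0,0.6,0.14,-0.92,0,-1],[0,0,0.6,0.14,-0.92,0,-1],[0,0,0.6,0.14,-0.92,0,-1],[0,0,0.6,0.14,-0.92,0,-1],[0,0,0.6,0.14,-0.92,0,-1],[0,0,0.6,0.14,-0.92,0,-1],[0,0,0.6,0.14,-0.92,0,-1],[0,0,0.6,0.14,-0.92,0,-1],[0,0,0.6,0.14,-0.92,0,-1],[0,0,0.68,0.14,-0.92,0,-1],[0,0,0,0.14,-0.92,0,-1],[0,0,0,0.14,-0.92,0,-1]]]'
python3 -m pendant '[[[0,0,0,0,0,0,-1],[0,0,0,0,0,0,-1]]]'
python3 - <<'E'
from plant import arm,snapshot
from h import *
import cv2
t=snapshot("top")["image"];s=snapshot("side")["image"];o=arm.observe()
print(o["time_s"],o["position"],yaw(o["tool_rot"]),o["ft_force"])
a=cv2.resize(s[120:300,190:330],(467,600));b=cv2.resize(t[160:260,150:375],(675,300))
cv2.imwrite("pics/s2.png",a[:,:,::-1])
s=snapshot("wrist")["image"];cv2.imwrite("pics/w2.png",s[:,:,::-1])
E
```

```text
time_s: 4.68
position: [0.4909, 0.3786, 0.202]
tool_rot: [0.001, 0.35, 0.937, 0.001]
ft_force: [0.4, -0.5, -2.5]
opening: 0.212
finger_force: 58.7
time_s: 6.18
position: [0.5398, 0.0459, 0.1989]
tool_rot: [-0.001, 0.145, 0.989, -0.0]
ft_force: [0.5, 0.0, -1.5]
opening: 0.211
finger_force: 58.8
time_s: 6.42
position: [0.5399, 0.0471, 0.1992]
tool_rot: [-0.001, 0.145, 0.989, 0.0]
ft_force: [-0.7, -0.4, -1.7]
opening: 0.217
finger_force: 58.9
6.525 [0.54003723 0.04750483 0.19954039] (np.float64(73.38716720205598), array([-6.72157929e-04,  2.31830374e-04, -9.99999747e-01])) [ 0.89283237  0.13157309 -2.30989786]
```

View pics/s2.png

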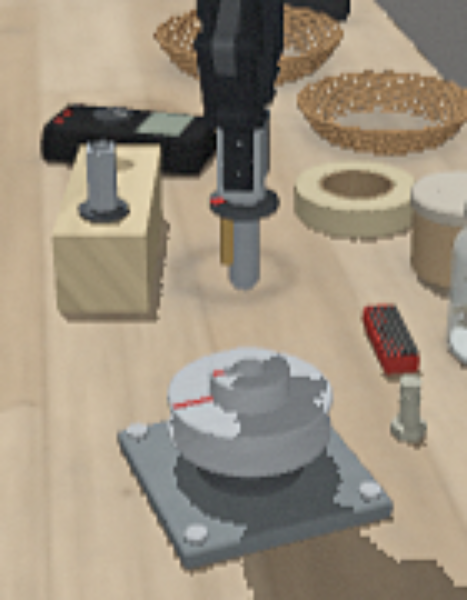

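The side view shows the keyed shaft held upright, with the brass key on the -x side, in line with the hub's red mark. The tip is at crop pixel (244,287) and the bore is at about (258,368). I'll check both by projection.

Run:
```python
from plant import snapshot
from h import *
s=snapshot("side");K=np.array(s["mtx"]);T=np.linalg.inv(s["extrinsics"])
def pr(p):
    c=T@np.r_[p,1];q=K@c[:3]/c[2];return (q[:2]-[190,120]+.5)*[467/140,600/180]-.5
print(pr([.540,.0475,.1245]),pr([.541,.0476,.075]),pr([.5625,.0476,.075]),pr([.5195,.0476,.075]),pr([.541,.0256,.075]))
import cv2
a=cv2.resize(s["image"][215:260,235:290,::-1],None,fx=10,fy=10,interpolation=cv2.INTER_CUBIC);cv2.imwrite("pics/s3.png",a)
```

```text
[243.1336908  283.03179002] [244.93367083 363.64036543] [284.11205892 360.65044863] [205.47950694 366.65132819] [251.14657155 385.37812824]
```

View pics/s3.png

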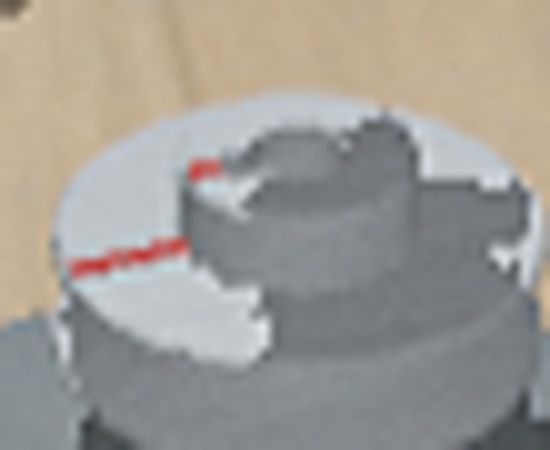

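```bash
python3 -m pendant '[[[0,0,0,0.067,0,-0.66,-1],[0,0,0,0,0,-0.65,-1],[0,0,0,0,0,0,-1],[0,0,0,0,0,0,-1]]]'
python3 - <<'E'
from plant import arm,snapshot
from h import *
import cv2
s=snapshot("side")["image"];o=arm.observe()
print(o["time_s"],o["position"],o["ft_force"])
t=snapshot("top")["image"]
a=cv2.resize(s[185:265,230:300,::-1],None,fx=7,fy=7,interpolation=cv2.INTER_CUBIC);cv2.imwrite("pics/s4.png",a)
E
```

```text
time_s: 7.12
position: [0.5427, 0.0471, 0.1613]
tool_rot: [0.0, 0.145, 0.989, 0.0]
ft_force: [0.5, 1.1, -1.9]
opening: 0.213
finger_force: 59.0
7.175 [0.54292266 0.04699656 0.16147315] [ 0.36492546  0.74573493 -1.62062014]
```

View pics/s4.png

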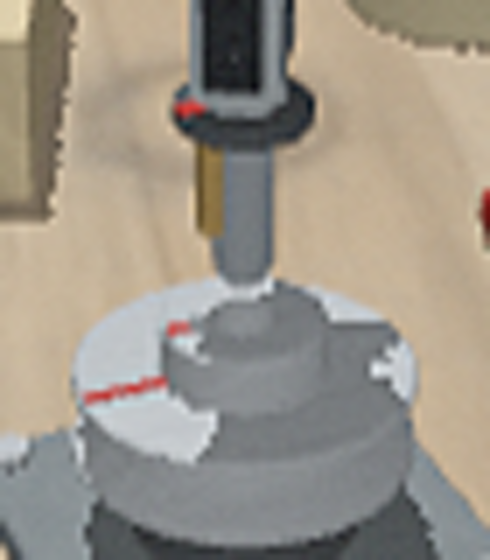

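The side view shows the shaft tip just above the hub. Shaft centre is at about 244 px and hub centre at about 243 px, so they are aligned to within 0.5 mm in x. I'll lower it gently.

```bash
python3 -m pendant '[[[0,0,0,-0.01,0.01,-0.25,-1],[0,0,0,0,0,-0.2,-1],[0,0,0,0,0,-0.2,-1],[0,0,0,0,0,-0.1,-1],[0,0,0,0,0,0,-1]]]'
```

```text
time_s: 7.85
position: [0.542, 0.047, 0.1378]
tool_rot: [-0.0, 0.145, 0.989, -0.0]
ft_force: [0.5, -0.4, -2.2]
opening: 0.214
finger_force: 58.9
```

Tip is in the bore with no side force. Now past the key height (0.135).

```bash
python3 -m pendant '[[[0,0,0,0,0,-0.1,-1],[0,0,0,0,0,-0.1,-1],[0,0,0,0,0,-0.1,-1],[0,0,0,0,0,-0.1,-1],[0,0,0,0,0,0,-1]]]'
```

```text
time_s: 8.48
position: [0.5421, 0.0471, 0.1258]
tool_rot: [-0.0, 0.145, 0.989, -0.0]
ft_force: [1.0, -0.1, -2.8]
opening: 0.214
finger_force: 58.9
```

```bash
python3 -m pendant '[[[0,0,0,0,0,-0.15,-1],[0,0,0,0,0,-0.15,-1],[0,0,0,0,0,-0.15,-1],[0,0,0,0,0,-0.1,-1],[0,0,0,0,0,0,-1],[0,0,0,0,0,0,-1]]]'
```

```text
time_s: 9.22
position: [0.5422, 0.0471, 0.1098]
tool_rot: [0.0, 0.145, 0.989, -0.0]
ft_force: [-0.6, -0.9, 2.6]
opening: 0.213
finger_force: 59.6
```

```bash
python3 -m pendant '[[[0,0,0,0,0,-0.1,-1],[0,0,0,0,0,-0.05,-1],[0,0,0,0,0,-0.05,-1],[0,0,0,0,0,0,-1],[0,0,0,0,0,0,-1]]]'
```

```text
time_s: 9.85
position: [0.5423, 0.0471, 0.1051]
tool_rot: [0.001, 0.145, 0.989, -0.0]
ft_force: [-6.6, -0.4, 22.8]
opening: 0.216
finger_force: 61.9
```

```bash
python3 -m pendant '[[[0,0,0,-0.02,0,0,-1],[0,0,0,0,0,-0.01,-1],[0,0,0,0,0,0,-1],[0,0,0,0,0,0,-1],[0,0,0,0,0,0,-1],[0,0,0,0,0,0,-1]]]'
python3 - <<'E'
from plant import arm,snapshot
from h import *
import cv2
s=snapshot("side")["image"];o=arm.observe()
print(o["time_s"],o["position"],o["ft_force"],o["torque"],yaw(o["tool_rot"]))
cv2.imwrite("pics/s5.png",cv2.resize(s[190:270,225:305,::-1],(590,590),interpolation=cv2.INTER_CUBIC))
E
```

```text
time_s: 10.6
position: [0.5423, 0.0471, 0.105]
tool_rot: [0.001, 0.145, 0.989, 0.0]
ft_force: [-4.4, -0.9, 23.5]
opening: 0.213
finger_force: 62.1
10.65 [0.54227865 0.04707465 0.10504856] [-4.75912103 -1.75655751 23.30939132] [-0.26850714  1.16285125  0.05344853] (np.float64(73.34564749431803), array([ 2.35105498e-03, -1.73772925e-04, -9.99997221e-01]))
```

View pics/s5.png

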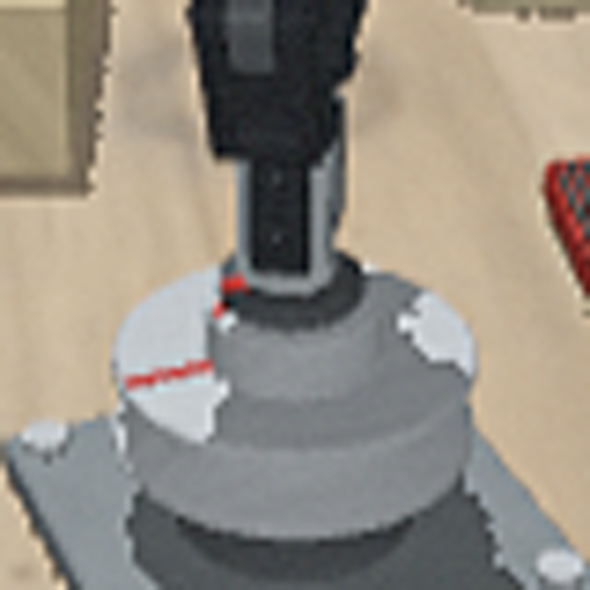

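The collar sits flat on the hub with the marks aligned. TCP z is 0.105, as expected for home, and the steady push is about 23 N, so I'm handing it in.

```bash
python3 -c "
from plant import arm
print(arm.sign_off())"
```

```text
the job is handed in; nothing more can be done
None
```

The keyed shaft is in the pulley hub with its key in the keyway and its collar home, still gripped and held down against the spring with about 23 N; I handed the job in at about 10.7 s, with the plain shaft still in its hole.

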